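# Park the cassette carrier at the end of the bent rail

## Robot

A 6-joint arm with a two-finger parallel gripper is mounted at the origin on a cart in front of the work surface, level with it; the furniture and walls round the work are solid. World frame = base frame: x ahead of the robot, y to its left, z up, the work surface at z = 0. Lengths are in m, angles in rad, forces in N, time in s.
With the tool pointing down it reaches from about 0.35 to 1 m from the base axis. Payload 7.1 kg.
Tool frame: the origin (TCP) lies on the centre line of the jaws, within the pads' length; the fingertips stand 14 mm ahead of it and the grasp point (between the pads) lies 5 mm behind it; z points along the fingers, y is the direction in which the jaws open and shut (so a half turn about z gives the same grasp; the last joint's range is limited). The gripper opens to 85 mm and grips with 20 to 120 N. Pads are 22 mm wide; open, the fingers measure 114 mm over their backs; the gripper's body (76 mm by 85 mm) begins 54 mm behind the grasp point. The pads swing forward as they close: fully open they stand 13 mm farther back than shut.
Start: joints at [-1.191, 0.423, 1.63, -0, 1.089, -0.019], TCP at [0.243, -0.576, 0.245] pointing down, gripper open.
Joint ranges: [-3, 3], [-0.9, 2.11], [0.09, 2.58], [-1.31, 4.45], [0.11, 2.69], [-2.54, 2.54]. Speed limits (rad/s): [2.39, 2.39, 3.01, 3.14, 3.14, 3.14].

## Interface

Orientations are given as [roll, pitch, yaw] about the fixed x, y, z axes, in that order (R = Rz(yaw) Ry(pitch) Rx(roll)).
In Python, from station import bot gives the robot as it stands.
- The arm moves only by the tool apply_moves, never from a script. Its argument "increments" is one flat list of numbers, 5 for each row, row after row: the opening, from 0 (shut) to 1 (fully open), then the shift along the tool's x, y, z in m, then the turn about the tool's z in degrees. A call has 1 to 20 rows; each row is the pose to reach, as a shift and turn from the pose commanded when the call began, along the tool's axes at that moment; what a row does not reach only later rows make up. A row lasts 1/12 s, in which the tool goes at most 41.7 mm and 7.16 degrees, less where a joint would pass 70% of its speed; a pose out of reach is approached as far as the arm can. A call with a gripper value outside its range is refused whole. The fingers move at their own pace and stop on an object; "newtons" is the grip in N (left out, the last holds). Time passes only in rows, so rows that repeat a pose let the fingers close. It gives the time, the measured TCP pose, the force and the opening at its end, in the units of the state.
- bot.get_obs(): the state, without advancing time (a new reading comes with each control period).
- bot.snapshot(name): name is "scene" or "top" or "wrist"; returns the picture (480x640x3 uint8, blue, green, red); there is no depth.
- bot.calibration(name): a dict with "fx", "fy", "cx", "cy" (pixels), "R" (3x3) and "t" (3): a world point X has camera coordinates R X + t; the wrist camera has in their place "mount" (4x4, takes a point from camera to tool coordinates, whose origin is the TCP and whose axes are the flange's). Camera axes: x right, y down, z forward; pixel columns grow to the right and rows downward; lengths in m; the calibration is good to about 2 mm. A picture is of the moment at which its call begins: read the wrist's pose just before it. calibration takes no time and is no camera call.
- bot.close_job(): hands the job in, once; it reports no verdict.
The state is a dict: "time_s": time; "joint_positions": joint angles; "qd": joint speeds; "joint_torque": joint torques, N m; "tool_pos": TCP position; "tool_rot": TCP orientation; "contact_force": force on the tool from outside, world axes, zero at the start; "torque": the same for the moment, N m; "width": opening from 0.0 (shut) to 1.0 (fully open).
Only numpy, scipy, OpenCV 4.12 (cv2) and the standard library are available. Lean on these libraries where they do the work, as an engineer would, in place of code of your own. Each camera call takes 0.05 s, during which the arm holds its last target. There are 200 camera calls.

## Task

Swing the red keeper on the bent rail fully open, then slide the brass ring that carries the cassette basket along the rail, round both corners, until it is up against the black stop. Then swing the keeper fully shut across the rail behind it, so that the carrier is locked in at the stop. Keep the basket hanging below the rail without tipping it over, and leave the bottle and the can standing nearby as they are.

Things in the scene. Friction and masses are not known exactly. Their poses are not given: they have to be found in the camera images.
- rail: Bent steel rod rail, fixed, on a white L-shaped base plate (130x410 mm) on the desk. Origin at desk height, z up. Rod 8 mm thick, axis level at z 0.125. In this frame (m) the axis runs from start post (-0.045, 0.15) along -y to corner_1, along +x to corner_2, along -y to end post (0.045, -0.215). Corners rounded, 30 mm radius. Posts at the two ends only. The ring starts on the first straight.
- corner_1 (a point): First corner of the rail: the point (-0.045, 0, 0.125) in the rail's frame where the axes of the first and middle straights would cross; the rod itself cuts this corner with a 30 mm radius.
- corner_2 (a point): Second corner of the rail, likewise at (0.045, 0, 0.125) in the rail's frame, where the middle and last straights would cross; also rounded with 30 mm radius.
- stop_face (a point): Centre, on the rail axis, of the face of the black stop that the ring comes up against: a disc of 32 mm diameter on the rail, at (0.045, -0.190, 0.125) in the rail's frame. Axes parallel to the rail's. The ring's centre is 10 mm to the +y side of it when touching.
- ring_center (a point): Centre of the carrier's brass double-wire ring, loose but captive on the rail, about 0.12 kg. Outside diameter 58 mm, inside 42, 20 long along its axis (frame y; along the rail at the start within 10 deg), z up. Hangs 17 mm below the rail axis; its top is 12 mm above that axis. A white basket (46x22 mm) reaches 70 mm below this point. Slides when pushed, e.g. by fingers astride the rod.
- keeper (a joint): Hinge of the red keeper, upright axis. 0 = shut (limit): the arm lies across the rail, 4 mm above the rod, at y -0.14 in the rail's frame, and blocks the ring. Grows counter-clockwise seen from above, away from the stop, to 1.6 rad = fully open (limit), clear of the ring. Stays where left; about 1 N at the pin turns it. Nearly shut at the start.
- keeper_pivot (a point): Hinge axis of the keeper, at (-0.015, -0.14, 0.133) in the rail's frame, at mid height of the arm. The arm is 75 mm long from here, 10 mm wide and 8 mm thick; it points along the rail frame's +x when shut, +y when fully open.
- keeper_pin (a point): Middle of the black upright pin on the keeper's arm, 35 mm from the hinge axis, by which the keeper is pushed (or pinched): diameter 10 mm, 36 mm tall, from 137 to 173 mm above the desk. This frame's x axis points along the arm away from the hinge.
- dropper_bottle: Bystander: brown dropper bottle, 29 mm diameter, 102 mm tall, standing on the desk; origin at its underside.
- objective_can: Bystander: small white can with black lid, 42 mm diameter, 54 mm tall, standing on the desk; origin at its underside.
Things that resemble listed ones, but are neither listed nor needed, are in the scene too. What is meant by the part that bears ring_center is not pink, purple or turquoise, and is the larger of those in its own colour.

How it is judged:
On the way, in this order (a step that is already met when the one before it is completed fails the run):
1. the keeper is swung open (value of joint keeper above 1.2 rad), for 0.1 s.
2. the carrier's ring is up against the stop (y of ring_center in the frame of rail below -0.172 m and x of ring_center in the frame of rail between 0.025 and 0.065 m and height (world z) of ring_center above 0.095 m), for 0.2 s.
At the end, for the whole second after the job is handed in: The ring hangs on the last straight of the rail with its face within 8 mm of the stop, the basket hanging upright (within 20 degrees) and at rest, and the keeper shut (within 0.12 rad of its limit) (all of step 2 and value of joint keeper below 0.12 rad and linear speed of carrier below 0.04 m/s and angle between ring_center's own z axis and vertical below 0.35 rad); the robot touches nothing.
It fails at once if the basket tipped over (more than 57 degrees from hanging upright) (angle between ring_center's own z axis and vertical above 1 rad).
It fails at once if the dropper bottle knocked over or shoved away (angle between dropper_bottle's own z axis and vertical above 0.5 rad or distance of dropper_bottle from where it was at the start of the episode above 0.04 m).
It fails at once if the objective can knocked over or shoved away (angle between objective_can's own z axis and vertical above 0.5 rad or distance of objective_can from where it was at the start of the episode above 0.04 m).
It also fails if it takes over 72 s, if anything falls off the work surface, if the arm or the gripper's body presses on something with over 40 N, if the wrist force passes 120 N, or if a joint passes its speed limit or range.

## Working session

There is one attempt and no reset: what is moved stays moved. The work goes in short steps, Python scripts to look and compute and a tool call to move; the robot and the scene stay as the last step left them, time stands still between calls to the robot, and variables do not carry over. Pictures are saved under pics/ and viewed, about 8 in all and at most 12, crops included, and the job is handed in when it is done.

Besides the shell and the picture viewer there is one more tool, called after "Emit:" in YAML: its name, and indented under it one key for each argument. apply_moves: Moves the arm, as the interface text tells. Its arguments: {"type":"object","properties":{"increments":{"type":"array","items":{"type":"number"}},"newtons":{"type":"number"}},"required":["increments"]}

```bash
mkdir -p pics
python3 - <<'E'
from station import bot
import cv2
for n in ("scene","top"):
    cv2.imwrite(f"pics/{n}0.png",bot.snapshot(n)); c=bot.calibration(n); print(n,c)
print(bot.get_obs()); print(bot.calibration("wrist"))
E
```

```text
scene {'fx': 595.3749353284346, 'fy': 595.3749353284346, 'cx': 323.02754672130936, 'cy': 238.65209730944005, 'R': array([[-0.85041314, -0.52598119, -0.01188653],
       [-0.32002039,  0.5350817 , -0.78184047],
       [ 0.41759364, -0.66108348, -0.62336521]]), 't': array([0.37896055, 0.28463154, 1.15647144])}
top {'fx': 527.7107942304447, 'fy': 527.7107942304447, 'cx': 318.80899846655075, 'cy': 237.64904149880783, 'R': array([[ 0.01979947, -0.99962747,  0.0187859 ],
       [-0.99715934, -0.02110936, -0.07230251],
       [ 0.07267214, -0.01730098, -0.99720581]]), 't': array([-0.13780948,  0.51920823,  1.56863826])}
{'time_s': 0.1, 'joint_positions': array([-1.19099730e+00,  4.23776148e-01,  1.63060252e+00, -1.16702495e-05,
        1.08860155e+00, -1.90219861e-02]), 'qd': array([-0.00268652, -0.00012304, -0.00095483,  0.00015089, -0.00062191,
        0.00049657]), 'joint_torque': array([-8.74611160e-04, -5.58430016e+01, -2.82446623e+01, -6.94689174e-05,
        2.94987090e-03,  2.53706253e-05]), 'tool_pos': array([ 0.2425416 , -0.57550952,  0.24462043]), 'tool_rot': array([-3.14020515e+00, -1.60623745e-05,  3.98826423e-01]), 'contact_force': array([ 0.38451755,  0.38847623, -0.06726244]), 'torque': array([-0.0539316 ,  0.01496782,  0.03262136]), 'width': 0.9999616608942545}
{'fx': 373.88738826247845, 'fy': 373.88738826247845, 'cx': 316.50346765084424, 'cy': 243.63700260289528, 'mount': array([[ 4.42906020e-04, -9.48340415e-01, -3.17254254e-01,
         8.23254519e-02],
       [ 9.99998942e-01, -1.94488257e-05,  1.45419534e-03,
        -1.13903191e-03],
       [-1.38524244e-03, -3.17254563e-01,  9.48339403e-01,
        -1.27747784e-01],
       [ 0.00000000e+00,  0.00000000e+00,  0.00000000e+00,
         1.00000000e+00]])}
```

View pics/scene0.png

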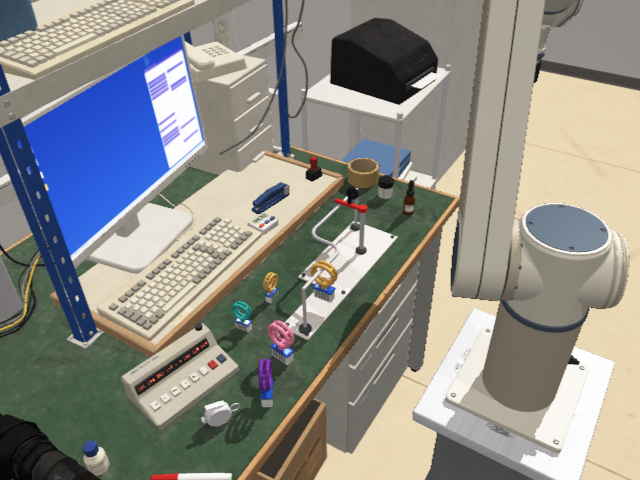

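View pics/top0.png

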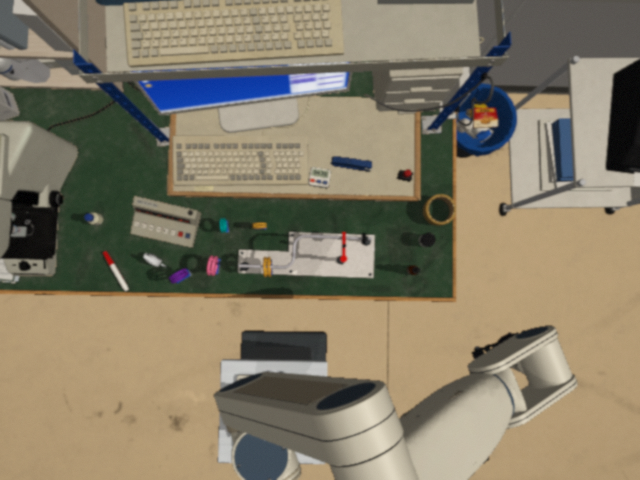

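The scene view shows these ring candidates: brass on the rail (scene 323,273; top 267,266), a smaller yellow one (270,283; 259,225), turquoise (242,315), pink (281,337) and purple (265,378). I choose the brass one on the rail. The keeper is at (344,248) in the top view. Next I check close crops.

Run:
```python
import cv2
a=cv2.imread("pics/top0.png")[215:290,230:430]; cv2.imwrite("pics/c1.png",cv2.resize(a,None,fx=4,fy=4,interpolation=cv2.INTER_CUBIC))
a=cv2.imread("pics/scene0.png")[175:345,255:425]; cv2.imwrite("pics/c2.png",cv2.resize(a,(595,595),interpolation=cv2.INTER_CUBIC))
```

```text
(no output)
```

View pics/c1.png

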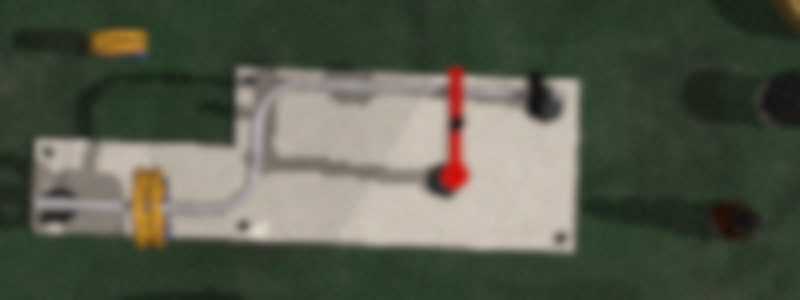

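View pics/c2.png

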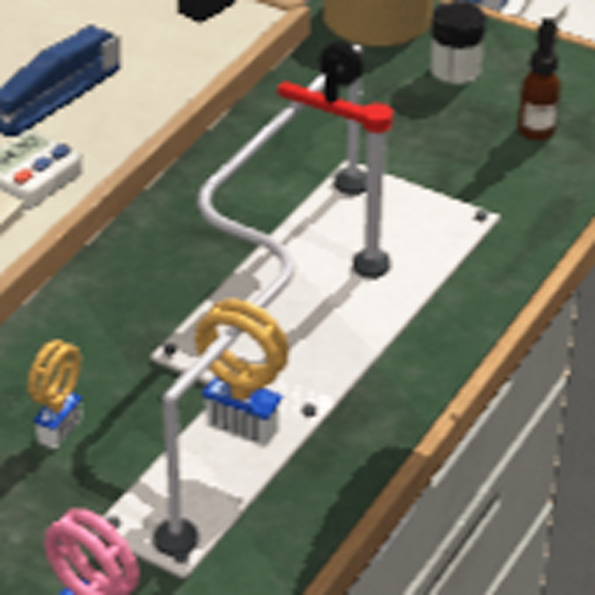

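```bash
cat > h.py <<'E'
import numpy as np
from station import bot
C={n:bot.calibration(n) for n in("top","scene")}
def proj(c,X):
    p=C[c]["R"]@np.asarray(X)+C[c]["t"]; k=C[c]
    return np.array([k["fx"]*p[0]/p[2]+k["cx"],k["fy"]*p[1]/p[2]+k["cy"]])
def unproj(c,uv,z):
    k=C[c]; d=k["R"].T@np.array([(uv[0]-k["cx"])/k["fx"],(uv[1]-k["cy"])/k["fy"],1]); o=-k["R"].T@k["t"]
    return o+d*(z-o[2])/d[2]
def rail2w(p,X):
    c,s=np.cos(p[2]),np.sin(p[2]); return np.array([p[0]+c*X[0]-s*X[1],p[1]+s*X[0]+c*X[1],X[2]])
T=lambda u,v:(230+u/4,215+v/4)
S=lambda u,v:(255+u/3.5,175+v/3.5)
E
python3 - <<'E'
from h import *
from scipy.optimize import least_squares
obs=[("top",T(38,204),(-.045,.15,.125)),("top",T(260,150),(0,0,.125)),("top",T(300,88),(.045,-.03,.125)),("top",T(453,177),(-.015,-.14,.137)),("top",T(537,95),(.045,-.195,.125)),
("scene",S(170,400),(-.045,.15,.125)),("scene",S(247,235),(0,0,.125)),("scene",S(380,116),(-.015,-.14,.137)),("scene",S(342,62),(.045,-.195,.125))]
f=lambda p:np.concatenate([proj(c,rail2w(p,X))-uv for c,uv,X in obs])
r=least_squares(f,[.45,0,0],loss="soft_l1"); p=r.x;print(p,"\n",f(p).reshape(-1,2).round(1))
print("ring top", unproj("top",T(150,208),.125), "scene",unproj("scene",S(240,345),.108))
c,s=np.cos(p[2]),np.sin(p[2])
inv=lambda w:(c*(w[0]-p[0])+s*(w[1]-p[1]),-s*(w[0]-p[0])+c*(w[1]-p[1]))
print(inv(unproj("top",T(150,208),.11)),inv(unproj("scene",S(240,345),.108)))
for n,X in dict(start=(-.045,.15),c1=(-.045,0),c2=(.045,0),stop=(.045,-.19),end=(.045,-.215),piv=(-.015,-.14)).items(): print(n,rail2w(p,(*X,.125)).round(4))
print("pin",unproj("top",T(457,123),.173),unproj("scene",S(332,90),.155))
print("bottle",unproj("top",T(745,221),.10),"can",unproj("top",T(785,100),.054))
E
```

```text
[ 0.47181945 -0.05563268 -0.0200635 ] 
 [[-0.2  0.1]
 [-1.3 -0.3]
 [ 0.  -0.3]
 [ 0.4  0.2]
 [-0.6  0.3]
 [ 0.4 -0.7]
 [-0.1 -0.7]
 [-0.3 -0.5]
 [ 0.3  0.3]]
ring top [0.42901008 0.01644075 0.125     ] scene [0.43001031 0.02061643 0.108     ]
(np.float64(-0.044041776686062094), np.float64(0.07238160927996601)) (np.float64(-0.043330445394430046), np.float64(0.07539498386254352))
start [0.4298 0.0952 0.125 ]
c1 [ 0.4268 -0.0547  0.125 ]
c2 [ 0.5168 -0.0565  0.125 ]
stop [ 0.513  -0.2465  0.125 ]
end [ 0.5125 -0.2715  0.125 ]
piv [ 0.454  -0.1953  0.125 ]
pin [ 0.49015945 -0.19411332  0.173     ] [ 0.48245723 -0.18140044  0.155     ]
bottle [ 0.42865825 -0.40587701  0.1       ] can [ 0.51920769 -0.44433628  0.054     ]
```

```bash
cat >> h.py <<'E'
P=np.array([ 0.47181945,-0.05563268,-0.0200635])
def rw(x,y,z=.125): return rail2w(P,(x,y,z))
def state():
    o=bot.get_obs(); print("t",round(o["time_s"],2),"tcp",o["tool_pos"].round(4),"yaw",o["tool_rot"][2].round(3),"F",o["contact_force"].round(1),"w",round(float(o["width"]),3),"q",o["joint_positions"].round(2)); return o
def delta(o,pos,yaw,start=None):
    """world target -> tool shift, turn deg, from start=(pos,yaw)"""
    p0,y0=start if start else (o["tool_pos"],o["tool_rot"][2])
    d=np.asarray(pos)-p0; c,s=np.cos(y0),np.sin(y0)
    return np.array([c*d[0]+s*d[1],s*d[0]-c*d[1],-d[2],-np.degrees((yaw-y0+np.pi)%(2*np.pi)-np.pi)])
E
python3 - <<'E'
from h import *
o=state(); print(delta(o,rw(.02,-.14,.245),P[2]+.05).round(4))
E
```

```text
t 0.1 tcp [ 0.2425 -0.5755  0.2446] yaw 0.399 F [ 0.4  0.4 -0.1] w 1.0 q [-1.19  0.42  1.63 -0.    1.09 -0.02]
[ 3.74500e-01 -2.54000e-01 -4.00000e-04  2.11358e+01]
```

Emit:
apply_moves:
  increments: [0.4,0.374,-0.254,0,21,0.4,0.374,-0.254,0,21,0.4,0.374,-0.254,0,21,0.4,0.374,-0.254,0,21,0.4,0.374,-0.254,0,21,0.4,0.374,-0.254,0,21,0.4,0.374,-0.254,0,21,0.4,0.374,-0.254,0,21,0.4,0.374,-0.254,0,21,0.4,0.374,-0.254,0,21,0.4,0.374,-0.254,0,21,0.4,0.374,-0.254,0,21,0.4,0.374,-0.254,0,21,0.4,0.374,-0.254,0,21,0.4,0.374,-0.254,0,21,0.4,0.374,-0.254,0,21]
  newtons: 20

```text
time_s: 1.43
tool_pos: [0.488, -0.1977, 0.2452]
tool_rot: [-3.142, 0.0, 0.03]
contact_force: [-0.1, -1.0, 0.6]
width: 0.4
```

```bash
cat >> h.py <<'E'
from scipy.spatial.transform import Rotation
def wproj(o,X):
    k=bot.calibration("wrist"); M=k["mount"]
    Rt=Rotation.from_euler("xyz",o["tool_rot"]).as_matrix()
    pt=Rt.T@(np.asarray(X)-o["tool_pos"]); p=M[:3,:3].T@(pt-M[:3,3])
    return np.array([k["fx"]*p[0]/p[2]+k["cx"],k["fy"]*p[1]/p[2]+k["cy"]])
E
python3 - <<'E'
from h import *
import cv2
o=state(); im=bot.snapshot("wrist")
for X in [(.02,-.14,.173),(-.015,-.14,.137),(.045,-.19,.125),(.045,-.05,.125)]:
    u=wproj(o,rw(*X)); print(X,u.round(0)); cv2.circle(im,tuple(int(a) for a in u),3,(255,0,255),1)
cv2.imwrite("pics/w1.png",im)
E
```

```text
t 1.43 tcp [ 0.488  -0.1977  0.2452] yaw 0.03 F [-0.1 -1.   0.6] w 0.4 q [-0.41  0.28  1.85 -0.    1.02  1.13]
(0.02, -0.14, 0.173) [315. 267.]
(-0.015, -0.14, 0.137) [313. 294.]
(0.045, -0.19, 0.125) [391. 209.]
(0.045, -0.05, 0.125) [184. 199.]
```

View pics/w1.png

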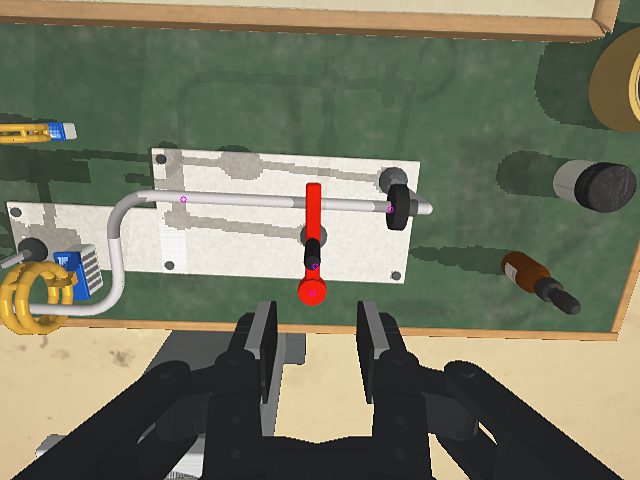

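Predictions fall on the real features within about 3 px (pin 312,265; hinge 312,292; stop 388,208), so the rail fit is good to 1–2 mm. Next I go down astride the pin and pinch it.

Run:
```python
from h import *
o=state(); k=.05
print(delta(o,rw(-.015+.035*np.cos(k),-.14+.035*np.sin(k),.157),P[2]+k).round(4))
```

```text
t 1.48 tcp [ 0.4881 -0.1977  0.2453] yaw 0.03 F [-1.  -0.2  0.2] w 0.398 q [-0.41  0.28  1.85 -0.    1.02  1.13]
[ 0.001  -0.0035  0.0883  0.0185]
```

Emit:
apply_moves:
  increments: [0.4,0.001,-0.0035,0.03,0,0.4,0.001,-0.0035,0.06,0,0.4,0.001,-0.0035,0.08,0,0.4,0.001,-0.0035,0.088,0,0.4,0.001,-0.0035,0.088,0,0.05,0.001,-0.0035,0.088,0,0.05,0.001,-0.0035,0.088,0,0.05,0.001,-0.0035,0.088,0,0.05,0.001,-0.0035,0.088,0,0.05,0.001,-0.0035,0.088,0,0.05,0.001,-0.0035,0.088,0,0.05,0.001,-0.0035,0.088,0]
  newtons: 20

```text
time_s: 2.48
tool_pos: [0.4905, -0.1936, 0.1585]
tool_rot: [3.14, -0.002, 0.032]
contact_force: [-0.1, -1.4, 5.8]
width: 0.111
```

Run:
```python
from h import *
o=state()
y=o["tool_rot"][2]
pv=rw(-.015,-.14,.157); d=o["tool_pos"]-pv; print("rel pivot",d,"ang",np.arctan2(d[1],d[0])-P[2], np.hypot(*d[:2]))
for i in range(1,21):
    k=.05+(1.56-.05)*min(i/18,1)
    print(delta(o,rw(-.015+.035*np.cos(k),-.14+.035*np.sin(k),o["tool_pos"][2]),P[2]+k).round(4).tolist())
```

```text
t 2.48 tcp [ 0.4905 -0.1936  0.1585] yaw 0.032 F [-0.1 -1.4  5.8] w 0.111 q [-0.4   0.4   1.91 -0.    0.83  1.14]
rel pivot [0.03653419 0.00171973 0.00147475] ang 0.06710059701455044 0.03657463938020684
[-0.0017, -0.0023, -0.0, -4.6638]
[-0.002, -0.0052, -0.0, -9.4703]
[-0.0027, -0.0081, -0.0, -14.2767]
[-0.0035, -0.0109, -0.0, -19.0832]
[-0.0046, -0.0136, -0.0, -23.8897]
[-0.0059, -0.0163, -0.0, -28.6962]
[-0.0074, -0.0188, -0.0, -33.5026]
[-0.0091, -0.0212, -0.0, -38.3091]
[-0.011, -0.0234, -0.0, -43.1156]
[-0.0131, -0.0254, -0.0, -47.9221]
[-0.0154, -0.0273, -0.0, -52.7286]
[-0.0178, -0.029, -0.0, -57.535]
[-0.0203, -0.0305, -0.0, -62.3415]
[-0.023, -0.0317, -0.0, -67.148]
[-0.0257, -0.0327, -0.0, -71.9545]
[-0.0286, -0.0335, -0.0, -76.761]
[-0.0314, -0.0341, -0.0, -81.5674]
[-0.0344, -0.0344, -0.0, -86.3739]
[-0.0344, -0.0344, -0.0, -86.3739]
[-0.0344, -0.0344, -0.0, -86.3739]
```

Emit:
apply_moves:
  increments: [0.05,0,0,-0.003,0,0.05,0,-0.003,-0.003,-4.8,0.05,-0.0005,-0.0058,-0.003,-9.6,0.05,-0.0011,-0.0087,-0.003,-14.4,0.05,-0.0019,-0.0115,-0.003,-19.2,0.05,-0.003,-0.0143,-0.003,-24,0.05,-0.0044,-0.0169,-0.003,-28.8,0.05,-0.0059,-0.0194,-0.003,-33.6,0.05,-0.0076,-0.0217,-0.003,-38.4,0.05,-0.0095,-0.0239,-0.003,-43.2,0.05,-0.0116,-0.026,-0.003,-48,0.05,-0.0139,-0.0279,-0.003,-52.8,0.05,-0.0163,-0.0295,-0.003,-57.6,0.05,-0.0189,-0.031,-0.003,-62.4,0.05,-0.0215,-0.0323,-0.003,-67.2,0.05,-0.0242,-0.0333,-0.003,-72,0.05,-0.0271,-0.0341,-0.003,-76.8,0.05,-0.03,-0.0346,-0.003,-81.6,0.05,-0.0328,-0.0349,-0.003,-86.4,0.05,-0.0328,-0.0349,-0.003,-86.4]

```text
time_s: 4.15
tool_pos: [0.455, -0.1605, 0.1595]
tool_rot: [-3.141, 0.002, 1.545]
contact_force: [1.4, -12.3, -15.0]
width: 0.108
```

Run:
```python
from h import *
o=state()
pv=rw(-.015,-.14,.157); d=o["tool_pos"]-pv; print("rel pivot",d,"ang",np.arctan2(d[1],d[0])-P[2], np.hypot(*d[:2]))
```

```text
t 4.15 tcp [ 0.455  -0.1605  0.1595] yaw 1.545 F [  1.4 -12.3 -15. ] w 0.108 q [-0.36  0.35  2.   -0.    0.79 -0.33]
rel pivot [0.00096628 0.03482239 0.00245972] ang 1.563118143805978 0.03483579028425242
```

Run:
```python
from h import *
o=state()
print(delta(o,rw(-.045,.12,.245),P[2]+np.pi/2).round(4))
```

```text
t 4.15 tcp [ 0.455  -0.1605  0.1595] yaw 1.545 F [  1.4 -12.3 -15. ] w 0.108 q [-0.36  0.35  2.   -0.    0.79 -0.33]
[ 0.225  -0.0315 -0.0855 -0.3082]
```

Emit:
apply_moves:
  increments: [0.4,0,0,0,0,0.4,0,0,0,0,0.4,0,0,0,0,0.4,0,0,0,0,0.4,0,0,-0.03,0,0.4,0,0,-0.06,0,0.4,0,0,-0.0855,0,0.3,0.04,-0.005,-0.0855,0,0.24,0.08,-0.011,-0.0855,0,0.24,0.12,-0.017,-0.0855,0,0.24,0.16,-0.022,-0.0855,0,0.24,0.2,-0.028,-0.0855,0,0.24,0.225,-0.0315,-0.0855,0,0.24,0.225,-0.0315,-0.0855,0,0.24,0.225,-0.0315,-0.0855,0]

```text
time_s: 5.4
tool_pos: [0.4308, 0.0679, 0.246]
tool_rot: [3.141, -0.0, 1.544]
contact_force: [0.3, -0.8, -0.2]
width: 0.239
```

Run:
```python
from h import *
import cv2
o=state(); im=bot.snapshot("top")[215:290,230:430]; im=cv2.resize(im,None,fx=3,fy=3,interpolation=cv2.INTER_CUBIC)
w=bot.snapshot("wrist")
cv2.imwrite("pics/w2.png",np.vstack([cv2.resize(w[180:],(600,281)),im]))
print(delta(o,rw(-.045,.12,.124),P[2]+np.pi/2).round(4), o["tool_pos"]-rw(-.045,.12))
```

```text
t 5.4 tcp [0.4308 0.0679 0.246 ] yaw 1.544 F [ 0.3 -0.8 -0.2] w 0.239 q [ 0.13  0.14  2.03 -0.    0.97  0.16]
[-0.0027 -0.0015  0.122  -0.3966] [0.00159304 0.00263368 0.12104776]
```

View pics/w2.png

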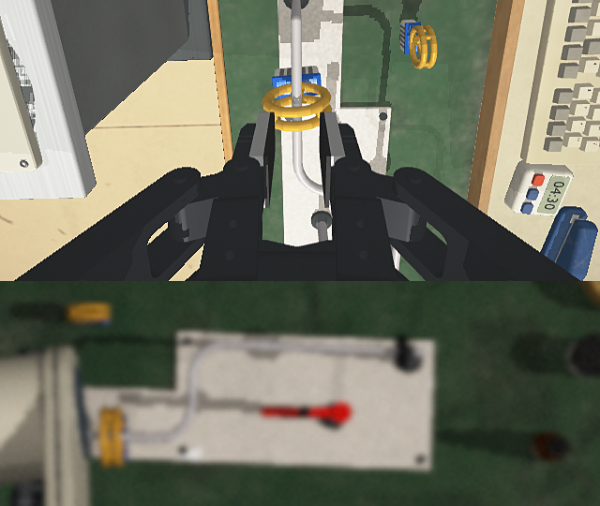

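Run:
```python
from h import *
o=state()
for y in (.06,.073,.085,.15): print(y,wproj(o,rw(-.045,y,.125)).round(0), wproj(o,rw(-.045,y,.137)).round(0))
```

```text
t 5.5 tcp [0.4311 0.0664 0.2459] yaw 1.541 F [-0.6 -0.1  0.4] w 0.242 q [ 0.13  0.14  2.03 -0.    0.97  0.16]
0.06 [314. 320.] [314. 328.]
0.073 [314. 304.] [314. 312.]
0.085 [314. 290.] [314. 297.]
0.15 [313. 202.] [313. 206.]
```

Emit:
apply_moves:
  increments: [0.24,0.001,-0.0015,0.03,0,0.24,0.001,-0.0015,0.06,0,0.24,0.001,-0.0015,0.09,0,0.24,0.001,-0.0015,0.11,0,0.24,0.001,-0.0015,0.12,0,0.24,0.001,-0.0015,0.12,0]

```text
time_s: 6.0
tool_pos: [0.4282, 0.0662, 0.1237]
tool_rot: [-3.137, 0.001, 1.538]
contact_force: [-0.3, -0.8, -0.2]
width: 0.24
```

```bash
cat >> h.py <<'E'
# path of the tool centre along the rail: L1 y .12->.03, arc r30, middle x -.015->.015, arc, last straight
def path(s):
    """s = arclength from rail y=.12; returns rail x,y, heading(rad, rail)"""
    r=.03;q=r*np.pi/2
    if s<.09: return -.045,.12-s,-np.pi/2
    s-=.09
    if s<q: a=s/r; return -.015-r*np.cos(a),.03-r*np.sin(a),-np.pi/2+a
    s-=q
    if s<.03: return -.015+s,0.,0.
    s-=.03
    if s<q: a=s/r; return .015+r*np.sin(a),-.03+r*np.cos(a),-a
    s-=q
    return .045,-.03-s,-np.pi/2
def rows(ss,z,start=None,op=.24,nose=0):
    o=state(); out=[]
    for s in ss:
        x,y,h=path(s); w=rw(x,y,z); d=delta(o,w,h+np.pi+P[2],start)
        out+= [op]+[round(v,4) for v in d[:3]]+[round(d[3],1)]
    print(out)
E
python3 - <<'E'
from h import *
rows(np.linspace(.005,.1,20),.124)
E
```

```text
t 6.0 tcp [0.4282 0.0662 0.1237] yaw 1.538 F [-0.3 -0.8 -0.2] w 0.24 q [ 0.13  0.36  2.12 -0.    0.67  0.16]
[0.24, np.float64(-0.0059), np.float64(0.0011), np.float64(-0.0003), np.float64(-0.7), 0.24, np.float64(-0.0109), np.float64(0.0012), np.float64(-0.0003), np.float64(-0.7), 0.24, np.float64(-0.0159), np.float64(0.0012), np.float64(-0.0003), np.float64(-0.7), 0.24, np.float64(-0.0209), np.float64(0.0013), np.float64(-0.0003), np.float64(-0.7), 0.24, np.float64(-0.0259), np.float64(0.0013), np.float64(-0.0003), np.float64(-0.7), 0.24, np.float64(-0.0309), np.float64(0.0014), np.float64(-0.0003), np.float64(-0.7), 0.24, np.float64(-0.0359), np.float64(0.0015), np.float64(-0.0003), np.float64(-0.7), 0.24, np.float64(-0.0409), np.float64(0.0015), np.float64(-0.0003), np.float64(-0.7), 0.24, np.float64(-0.0459), np.float64(0.0016), np.float64(-0.0003), np.float64(-0.7), 0.24, np.float64(-0.0509), np.float64(0.0017), np.float64(-0.0003), np.float64(-0.7), 0.24, np.float64(-0.0559), np.float64(0.0017), np.float64(-0.0003), np.float64(-0.7), 0.24, np.float64(-0.0609), np.float64(0.0018), np.float64(-0.0003), np.float64(-0.7), 0.24, np.float64(-0.0659), np.float64(0.0019), np.float64(-0.0003), np.float64(-0.7), 0.24, np.float64(-0.0709), np.float64(0.0019), np.float64(-0.0003), np.float64(-0.7), 0.24, np.float64(-0.0759), np.float64(0.002), np.float64(-0.0003), np.float64(-0.7), 0.24, np.float64(-0.0809), np.float64(0.002), np.float64(-0.0003), np.float64(-0.7), 0.24, np.float64(-0.0859), np.float64(0.0021), np.float64(-0.0003), np.float64(-0.7), 0.24, np.float64(-0.0909), np.float64(0.0022), np.float64(-0.0003), np.float64(-0.7), 0.24, np.float64(-0.0959), np.float64(0.0026), np.float64(-0.0003), np.float64(-10.3), 0.24, np.float64(-0.1007), np.float64(0.0039), np.float64(-0.0003), np.float64(-19.8)]
```

Emit:
apply_moves:
  increments: [0.28,-0.005,0.001,0,-0.7,0.28,-0.01,0.001,0,-0.7,0.28,-0.015,0.001,0,-0.7,0.28,-0.02,0.001,0,-0.7,0.28,-0.025,0.001,0,-0.7,0.28,-0.029,0.001,0,-0.7,0.28,-0.033,0.001,0,-0.7,0.28,-0.037,0.0015,0,-0.7,0.28,-0.041,0.0015,0,-0.7,0.28,-0.045,0.0015,0,-0.7,0.28,-0.049,0.0015,0,-0.7,0.28,-0.053,0.0015,0,-0.7,0.28,-0.057,0.002,0,-0.7,0.28,-0.061,0.002,0,-0.7,0.28,-0.065,0.002,0,-0.7,0.28,-0.069,0.002,0,-0.7,0.28,-0.071,0.002,0,-0.7]

```text
time_s: 7.42
tool_pos: [0.4294, -0.0039, 0.1258]
tool_rot: [-3.141, 0.0, 1.552]
contact_force: [-0.2, 1.5, 1.2]
width: 0.282
```

```bash
cat >> h.py <<'E'
def rows(ss,z,op=.28,lead=.007):
    o=state(); out=[]
    for s in ss:
        x,y,_=path(s); h=path(s+lead)[2]; d=delta(o,rw(x,y,z),h+np.pi+P[2])
        out+= [op]+[round(float(v),4) for v in d[:2]]+[0,round(float(d[3]),1)]
    print(out)
E
python3 - <<'E'
from h import *
import cv2
rows(np.arange(.072,.1321,.003),.124)
w=bot.snapshot("wrist")[150:]; s=bot.snapshot("scene")[175:345,255:425]
cv2.imwrite("pics/w3.png",np.hstack([cv2.resize(w,(400,206)),cv2.resize(s,(400,400))[100:306]]))
E
```

```text
t 7.42 tcp [ 0.4294 -0.0039  0.1258] yaw 1.552 F [-0.2  1.5  1.2] w 0.282 q [-0.04  0.35  2.13 -0.    0.67 -0.02]
[0.28, -0.0029, -0.0015, 0, 0.1, 0.28, -0.0059, -0.0015, 0, 0.1, 0.28, -0.0089, -0.0015, 0, 0.1, 0.28, -0.0119, -0.0015, 0, 0.1, 0.28, -0.0149, -0.0015, 0, -1.8, 0.28, -0.0179, -0.0016, 0, -7.6, 0.28, -0.0209, -0.0016, 0, -13.3, 0.28, -0.0238, -0.0014, 0, -19.0, 0.28, -0.0268, -0.001, 0, -24.7, 0.28, -0.0297, -0.0002, 0, -30.5, 0.28, -0.0325, 0.0008, 0, -36.2, 0.28, -0.0352, 0.0021, 0, -41.9, 0.28, -0.0378, 0.0037, 0, -47.7, 0.28, -0.0402, 0.0055, 0, -53.4, 0.28, -0.0424, 0.0075, 0, -59.1, 0.28, -0.0444, 0.0098, 0, -64.8, 0.28, -0.0461, 0.0122, 0, -70.6, 0.28, -0.0476, 0.0148, 0, -76.3, 0.28, -0.0488, 0.0175, 0, -82.0, 0.28, -0.0498, 0.0204, 0, -87.8, 0.28, -0.0505, 0.0233, 0, -89.9]
```

View pics/w3.png

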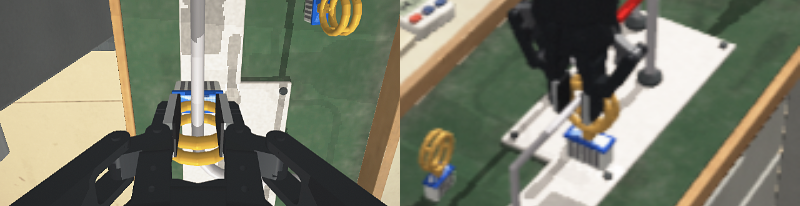

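Emit:
apply_moves:
  increments: [0.28,-0.003,-0.001,0,0,0.28,-0.006,-0.0015,0,0,0.28,-0.009,-0.0015,0,0,0.28,-0.012,-0.0015,0,0,0.28,-0.015,-0.0015,0,-2,0.28,-0.018,-0.0016,0,-7.6,0.28,-0.021,-0.0016,0,-13.3,0.28,-0.024,-0.0014,0,-19,0.28,-0.0268,-0.001,0,-24.7,0.28,-0.0297,-0.0002,0,-30.5,0.28,-0.0325,0.0008,0,-36.2,0.28,-0.0352,0.0021,0,-42,0.28,-0.0378,0.0037,0,-47.7,0.28,-0.0402,0.0055,0,-53.4,0.28,-0.0424,0.0075,0,-59,0.28,-0.0444,0.0098,0,-64.8,0.28,-0.0461,0.0122,0,-70.6,0.28,-0.0476,0.0148,0,-76.3,0.28,-0.0488,0.0175,0,-82,0.28,-0.0498,0.0204,0,-87.8]

```text
time_s: 9.18
tool_pos: [0.4484, -0.0539, 0.1257]
tool_rot: [-3.141, -0.001, 3.09]
contact_force: [-1.4, 0.5, 2.4]
width: 0.279
```

Run:
```python
from h import *
import cv2
rows(np.arange(.132,.1891,.003),.124)
w=bot.snapshot("wrist")[150:]; s=bot.snapshot("scene")[175:345,255:425]; t=bot.snapshot("top")[215:290,230:430]
cv2.imwrite("pics/w4.png",np.vstack([np.hstack([cv2.resize(w,(400,206)),cv2.resize(s,(400,400))[60:266]]),cv2.resize(t,(800,300))]))
```

```text
t 9.18 tcp [ 0.4484 -0.0539  0.1257] yaw 3.09 F [-1.4  0.5  2.4] w 0.279 q [-0.15  0.37  2.08 -0.    0.69 -1.66]
[0.28, -0.0034, -0.0007, 0, -1.8, 0.28, -0.0064, -0.001, 0, -1.8, 0.28, -0.0094, -0.001, 0, -1.8, 0.28, -0.0124, -0.0009, 0, -1.8, 0.28, -0.0154, -0.0008, 0, -1.8, 0.28, -0.0184, -0.0007, 0, -1.8, 0.28, -0.0214, -0.0006, 0, -1.8, 0.28, -0.0244, -0.0005, 0, -1.8, 0.28, -0.0274, -0.0004, 0, -1.8, 0.28, -0.0304, -0.0003, 0, -1.8, 0.28, -0.0334, -0.0002, 0, 1.8, 0.28, -0.0364, -0.0001, 0, 7.5, 0.28, -0.0394, -0.0, 0, 13.2, 0.28, -0.0423, -0.0002, 0, 19.0, 0.28, -0.0453, -0.0006, 0, 24.7, 0.28, -0.0482, -0.0013, 0, 30.4, 0.28, -0.051, -0.0024, 0, 36.1, 0.28, -0.0537, -0.0037, 0, 41.9, 0.28, -0.0563, -0.0052, 0, 47.6, 0.28, -0.0587, -0.007, 0, 53.3]
```

View pics/w4.png

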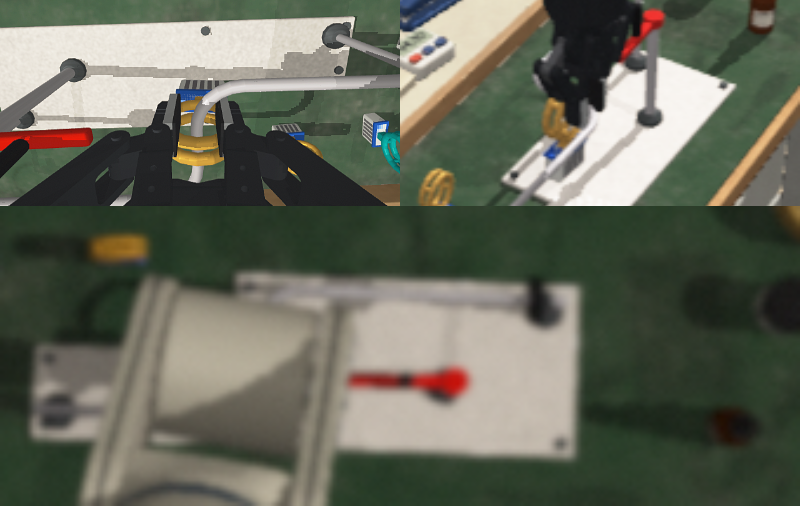

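Corner 1 is passed. The ring is ahead of the fingers on the middle straight, the basket is upright and the keeper is still open.

Emit:
apply_moves:
  increments: [0.28,-0.0034,-0.0007,0,-1.8,0.28,-0.0064,-0.001,0,-1.8,0.28,-0.0094,-0.001,0,-1.8,0.28,-0.0124,-0.001,0,-1.8,0.28,-0.0154,-0.0008,0,-1.8,0.28,-0.0184,-0.0007,0,-1.8,0.28,-0.0214,-0.0006,0,-1.8,0.28,-0.0244,-0.0005,0,-1.8,0.28,-0.0274,-0.0004,0,-1.8,0.28,-0.0304,-0.0003,0,-1.8,0.28,-0.0334,-0.0002,0,1.8,0.28,-0.0364,0,0,7.5,0.28,-0.0394,0,0,13.2,0.28,-0.0423,0,0,19,0.28,-0.0453,-0.0006,0,24.7,0.28,-0.0482,-0.0013,0,30.4,0.28,-0.051,-0.0024,0,36,0.28,-0.0537,-0.0037,0,42,0.28,-0.0563,-0.0052,0,47.6,0.28,-0.0587,-0.007,0,53.3]

```text
time_s: 11.0
tool_pos: [0.5076, -0.0638, 0.1259]
tool_rot: [3.141, 0.0, 2.15]
contact_force: [0.2, -0.2, 1.2]
width: 0.28
```

Run:
```python
from h import *
rows(np.r_[np.arange(.192,.2161,.003),np.arange(.220,.2641,.004)],.124)
```

```text
t 11.0 tcp [ 0.5076 -0.0638  0.1259] yaw 2.15 F [ 0.2 -0.2  1.2] w 0.28 q [-0.15  0.44  1.96  0.    0.74 -0.73]
[0.28, -0.0025, -0.0003, 0, 5.2, 0.28, -0.0055, -0.0, 0, 10.9, 0.28, -0.0085, -0.0, 0, 16.7, 0.28, -0.0115, -0.0004, 0, 22.4, 0.28, -0.0144, -0.001, 0, 28.1, 0.28, -0.0173, -0.0019, 0, 33.8, 0.28, -0.0201, -0.0031, 0, 34.3, 0.28, -0.0227, -0.0045, 0, 34.3, 0.28, -0.0252, -0.0062, 0, 34.3, 0.28, -0.0285, -0.0085, 0, 34.3, 0.28, -0.0318, -0.0107, 0, 34.3, 0.28, -0.0351, -0.013, 0, 34.3, 0.28, -0.0384, -0.0152, 0, 34.3, 0.28, -0.0417, -0.0175, 0, 34.3, 0.28, -0.045, -0.0197, 0, 34.3, 0.28, -0.0483, -0.022, 0, 34.3, 0.28, -0.0516, -0.0242, 0, 34.3, 0.28, -0.0549, -0.0265, 0, 34.3, 0.28, -0.0582, -0.0287, 0, 34.3, 0.28, -0.0615, -0.031, 0, 34.3, 0.28, -0.0648, -0.0333, 0, 34.3]
```

Emit:
apply_moves:
  increments: [0.28,-0.0025,-0.0003,0,5.2,0.28,-0.0055,0,0,10.9,0.28,-0.0085,0,0,16.7,0.28,-0.0115,-0.0004,0,22.4,0.28,-0.0144,-0.001,0,28,0.28,-0.0173,-0.0019,0,33.8,0.28,-0.02,-0.0031,0,34.3,0.28,-0.0227,-0.0045,0,34.3,0.28,-0.0252,-0.0062,0,34.3,0.28,-0.0285,-0.0085,0,34.3,0.28,-0.0318,-0.0107,0,34.3,0.28,-0.0351,-0.013,0,34.3,0.28,-0.0384,-0.0152,0,34.3,0.28,-0.0417,-0.0175,0,34.3,0.28,-0.045,-0.0197,0,34.3,0.28,-0.0483,-0.022,0,34.3,0.28,-0.0516,-0.0242,0,34.3,0.28,-0.0549,-0.0265,0,34.3,0.28,-0.0582,-0.0287,0,34.3,0.28,-0.0615,-0.031,0,34.3]

```text
time_s: 12.67
tool_pos: [0.5152, -0.1327, 0.1258]
tool_rot: [-3.142, -0.0, 1.556]
contact_force: [0.3, 1.5, 1.5]
width: 0.279
```

Run:
```python
from h import *
import cv2
o=state(); print(delta(o,rw(.045,-.155,.124),P[2]+np.pi/2).round(4), "rail y now", (o["tool_pos"]-rw(.045,-.19))[1]-.19)
w=bot.snapshot("wrist")[150:]; s=bot.snapshot("scene")[175:345,255:425]
cv2.imwrite("pics/w5.png",np.hstack([cv2.resize(w,(400,206)),cv2.resize(s,(400,400))[0:206]]))
```

```text
t 12.67 tcp [ 0.5152 -0.1327  0.1258] yaw 1.556 F [0.3 1.5 1.5] w 0.279 q [-0.27  0.46  1.91  0.    0.77 -0.26]
[-0.0788 -0.0003  0.0018  0.3   ] rail y now -0.07619397902365899
```

View pics/w5.png

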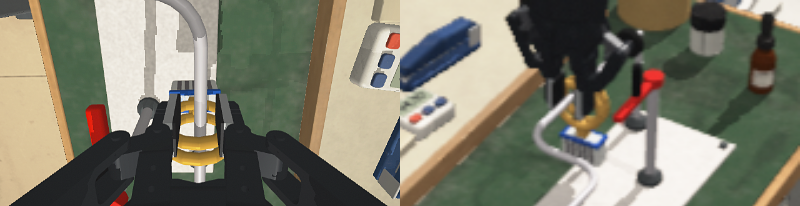

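Emit:
apply_moves:
  increments: [0.28,-0.004,0,0,0.3,0.28,-0.008,0,0,0.3,0.28,-0.012,0,0,0.3,0.28,-0.016,0,0,0.3,0.28,-0.02,0,0,0.3,0.28,-0.024,0,0,0.3,0.28,-0.028,0,0,0.3,0.28,-0.032,0,0,0.3,0.28,-0.036,0,0,0.3,0.28,-0.04,0,0,0.3,0.28,-0.044,0,0,0.3,0.28,-0.048,0,0,0.3,0.28,-0.052,0,0,0.3,0.28,-0.056,0,0,0.3,0.28,-0.06,0,0,0.3,0.28,-0.064,0,0,0.3,0.28,-0.068,0,0,0.3,0.28,-0.071,0,0,0.3]

```text
time_s: 14.27
tool_pos: [0.5141, -0.2037, 0.1258]
tool_rot: [3.142, 0.0, 1.551]
contact_force: [-0.6, 0.8, 0.1]
width: 0.28
```

Emit:
apply_moves:
  increments: [0.28,-0.002,0,0,0,0.28,-0.004,0,0,0,0.28,-0.006,0,0,0,0.28,-0.008,0,0,0]

```text
time_s: 14.6
tool_pos: [0.514, -0.2114, 0.1258]
tool_rot: [3.142, -0.0, 1.551]
contact_force: [-0.5, 0.2, 0.4]
width: 0.278
```

Emit:
apply_moves:
  increments: [0.28,-0.001,0,0,0,0.28,-0.002,0,0,0,0.28,-0.003,0,0,0,0.28,-0.004,0,0,0,0.28,-0.005,0,0,0]

```text
time_s: 15.02
tool_pos: [0.5138, -0.2158, 0.1257]
tool_rot: [-3.141, -0.001, 1.55]
contact_force: [0.8, 6.5, -0.5]
width: 0.279
```

Run:
```python
from h import *
import cv2
o=state(); print("rail y now", (o["tool_pos"]-rw(.045,-.19))[1]-.19)
w=bot.snapshot("wrist")[150:]; s=bot.snapshot("scene")[165:285,315:435]
cv2.imwrite("pics/w6.png",np.hstack([cv2.resize(w,(400,206)),cv2.resize(s,(400,400))[0:206]]))
```

```text
t 15.02 tcp [ 0.5138 -0.2158  0.1257] yaw 1.55 F [ 0.8  6.5 -0.5] w 0.279 q [-0.42  0.49  1.86  0.    0.79 -0.4 ]
rail y now -0.1593381736861383
```

View pics/w6.png

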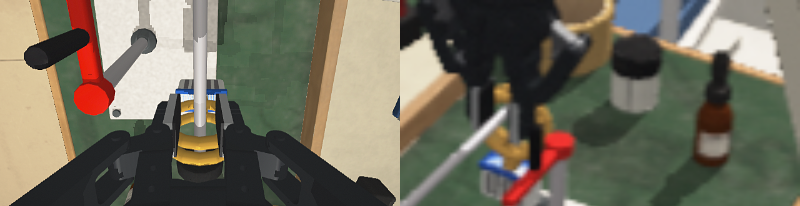

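The contact force of 6.5 N at rail y −0.159 is where a touching ring should put the tool. I hold there, then back off and rise.

Emit:
apply_moves:
  increments: [0.28,0,0,0,0,0.28,0,0,0,0,0.28,0,0,0,0,0.28,0.003,0,0,0,0.28,0.006,0,0,0,0.28,0.006,0,-0.02,0,0.28,0.006,0,-0.05,0,0.28,0.006,0,-0.09,0,0.28,0.006,0,-0.12,0,0.28,0.006,0,-0.12,0]

```text
time_s: 15.95
tool_pos: [0.5173, -0.2119, 0.2524]
tool_rot: [3.131, 0.005, 1.551]
contact_force: [2.0, -0.6, 0.4]
width: 0.281
```

Run:
```python
from h import *
o=state(); k=1.56
d=delta(o,rw(-.015+.035*np.cos(k),-.14+.035*np.sin(k),.161),P[2]+k);print(d.round(4))
import cv2
w=bot.snapshot("wrist"); cv2.imwrite("pics/w7.png",w)
for X in [(-.015,-.105,.173),(-.015,-.14,.137),(.045,-.18,.137)]: print(X,wproj(o,rw(*X)).round(0))
```

```text
t 15.95 tcp [ 0.5173 -0.2119  0.2524] yaw 1.551 F [ 2.  -0.6  0.4] w 0.281 q [-0.41  0.31  1.78 -0.    1.04 -0.39]
[ 0.0503 -0.0632  0.0914  0.6218]
(-0.015, -0.105, 0.173) [199. 180.]
(-0.015, -0.14, 0.137) [220. 223.]
(0.045, -0.18, 0.137) [309. 278.]
```

View pics/w7.png

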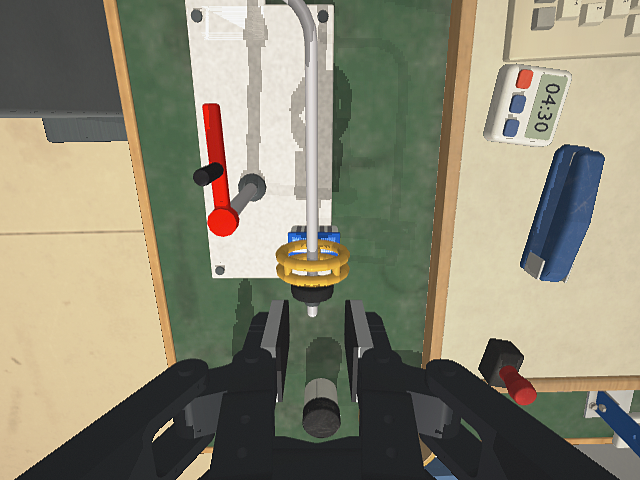

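The ring sits against the stop (312,265) with the basket upright. The pin is at (200,178), as predicted. Now I pinch it again.

Emit:
apply_moves:
  increments: [0.4,0.016,-0.02,0,0,0.4,0.032,-0.04,0,0,0.4,0.048,-0.0595,0,0,0.4,0.048,-0.0595,0,0,0.4,0.048,-0.0595,0,0,0.4,0.048,-0.0595,0,0]

```text
time_s: 16.5
tool_pos: [0.4558, -0.1613, 0.2454]
tool_rot: [3.142, 0.0, 1.551]
contact_force: [0.4, -0.6, 0.6]
width: 0.397
```

Run:
```python
from h import *
o=state(); k=1.56
print(delta(o,rw(-.015+.035*np.cos(k),-.14+.035*np.sin(k),.161),P[2]+k).round(4))
```

```text
t 16.5 tcp [ 0.4558 -0.1613  0.2454] yaw 1.551 F [ 0.4 -0.6  0.6] w 0.397 q [-0.36  0.21  1.94 -0.    0.99 -0.34]
[ 0.001  -0.0007  0.0844  0.6337]
```

Emit:
apply_moves:
  increments: [0.4,0.001,-0.0007,0.03,0.6,0.4,0.001,-0.0007,0.06,0.6,0.4,0.001,-0.0007,0.078,0.6,0.4,0.001,-0.0007,0.084,0.6,0.4,0.001,-0.0007,0.084,0.6,0.05,0.001,-0.0007,0.084,0.6,0.05,0.001,-0.0007,0.084,0.6,0.05,0.001,-0.0007,0.084,0.6,0.05,0.001,-0.0007,0.084,0.6,0.05,0.001,-0.0007,0.084,0.6,0.05,0.001,-0.0007,0.084,0.6]

```text
time_s: 17.42
tool_pos: [0.4557, -0.1605, 0.1628]
tool_rot: [3.139, 0.001, 1.54]
contact_force: [1.1, -1.4, 4.2]
width: 0.104
```

Run:
```python
from h import *
o=state(); out=[]
for i in range(20):
    k=1.56-1.58*min((i+1)/18.5,1)
    # from commanded start on the circle
    st=(rw(-.015+.035*np.cos(1.56),-.14+.035*np.sin(1.56),.161),P[2]+1.56)
    d=delta(o,rw(-.015+.035*np.cos(k),-.14+.035*np.sin(k),.161),P[2]+k,st)
    out+=[.05]+[round(float(v),4) for v in d[:2]]+[0,round(float(d[3]),1)]
print(out)
```

```text
t 17.42 tcp [ 0.4557 -0.1605  0.1628] yaw 1.54 F [ 1.1 -1.4  4.2] w 0.104 q [-0.36  0.34  2.   -0.    0.8  -0.33]
[0.05, -0.0001, 0.003, 0, 4.9, 0.05, -0.0005, 0.0059, 0, 9.8, 0.05, -0.0011, 0.0089, 0, 14.7, 0.05, -0.002, 0.0117, 0, 19.6, 0.05, -0.0031, 0.0145, 0, 24.5, 0.05, -0.0045, 0.0172, 0, 29.4, 0.05, -0.0061, 0.0197, 0, 34.3, 0.05, -0.0079, 0.0221, 0, 39.1, 0.05, -0.0098, 0.0243, 0, 44.0, 0.05, -0.012, 0.0264, 0, 48.9, 0.05, -0.0143, 0.0283, 0, 53.8, 0.05, -0.0168, 0.0299, 0, 58.7, 0.05, -0.0194, 0.0314, 0, 63.6, 0.05, -0.0222, 0.0326, 0, 68.5, 0.05, -0.025, 0.0335, 0, 73.4, 0.05, -0.0279, 0.0343, 0, 78.3, 0.05, -0.0308, 0.0348, 0, 83.2, 0.05, -0.0338, 0.035, 0, 88.1, 0.05, -0.0353, 0.035, 0, 90.5, 0.05, -0.0353, 0.035, 0, 90.5]
```

Emit:
apply_moves:
  increments: [0.05,0,0.003,0,4.9,0.05,-0.0005,0.0059,0,9.8,0.05,-0.0011,0.0089,0,14.7,0.05,-0.002,0.0117,0,19.6,0.05,-0.0031,0.0145,0,24.5,0.05,-0.0045,0.0172,0,29.4,0.05,-0.0061,0.0197,0,34.3,0.05,-0.0079,0.0221,0,39,0.05,-0.0098,0.0243,0,44,0.05,-0.012,0.0264,0,49,0.05,-0.0143,0.0283,0,53.8,0.05,-0.0168,0.03,0,58.7,0.05,-0.0194,0.0314,0,63.6,0.05,-0.0222,0.0326,0,68.5,0.05,-0.025,0.0335,0,73.4,0.05,-0.028,0.0343,0,78.3,0.05,-0.0308,0.0348,0,83.2,0.05,-0.0338,0.035,0,88,0.05,-0.0353,0.0355,0,90.5,0.05,-0.0353,0.0365,0,90.5]

```text
time_s: 19.08
tool_pos: [0.4903, -0.1961, 0.1626]
tool_rot: [-3.141, -0.0, -0.042]
contact_force: [-3.7, 2.3, 8.9]
width: 0.107
```

Run:
```python
from h import *
o=state()
pv=rw(-.015,-.14,.157); d=o["tool_pos"]-pv; print("rel pivot",d,"ang",np.arctan2(d[1],d[0])-P[2], np.hypot(*d[:2]))
```

```text
t 19.08 tcp [ 0.4903 -0.1961  0.1626] yaw -0.042 F [-3.7  2.3  8.9] w 0.107 q [-0.4   0.4   1.9   0.    0.84  1.21]
rel pivot [ 0.03633312 -0.00081944  0.00562801] ang -0.0024861835764393575 0.03634236420569873
```

Emit:
apply_moves:
  increments: [0.05,0,0.001,0,0,0.05,0,0.002,0,0,0.05,0,0.002,0,0]

```text
time_s: 19.33
tool_pos: [0.4902, -0.1966, 0.1626]
tool_rot: [-3.138, 0.0, -0.04]
contact_force: [-0.3, 10.9, 8.0]
width: 0.103
```

Emit:
apply_moves:
  increments: [0.3,0,-0.001,0,0,0.3,0,-0.001,0,0,0.3,0,-0.001,0,0,0.3,0,-0.001,-0.01,0,0.3,0,-0.001,-0.04,0,0.3,0,-0.001,-0.08,0,0.3,0,-0.001,-0.1,0,0.3,0,-0.001,-0.1,0,0.3,0,-0.001,-0.1,0,0.3,0,-0.001,-0.1,0]

```text
time_s: 20.17
tool_pos: [0.4896, -0.1974, 0.2615]
tool_rot: [-3.141, 0.001, -0.039]
contact_force: [-0.0, 0.4, -0.5]
width: 0.301
```

Run:
```python
from h import *
import cv2
o=state(); w=bot.snapshot("wrist"); cv2.imwrite("pics/w8.png",w)
for X in [(.02,-.14,.173),(-.015,-.14,.137),(.06,-.14,.137),(.045,-.18,.137),(.045,-.19,.141)]: print(X,wproj(o,rw(*X)).round(0))
```

```text
t 20.17 tcp [ 0.4896 -0.1974  0.2615] yaw -0.039 F [-0.   0.4 -0.5] w 0.301 q [-0.41  0.26  1.83 -0.    1.05  1.2 ]
(0.02, -0.14, 0.173) [316. 259.]
(-0.015, -0.14, 0.137) [317. 286.]
(0.06, -0.14, 0.137) [315. 185.]
(0.045, -0.18, 0.137) [373. 205.]
(0.045, -0.19, 0.141) [389. 207.]
```

View pics/w8.png

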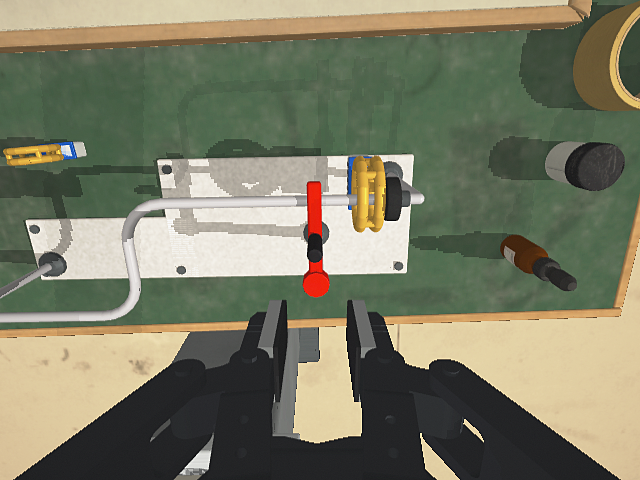

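The arm lies exactly on the predicted shut line (tip at 315,183, hinge at 316,285). The 10.9 N reaction shows it was pressed against its limit. The ring is at the stop (369,195) with the basket hanging below, the bottle and can are standing, and the robot is clear of everything.

```bash
python3 -c "
from station import bot
print(bot.close_job())"
```

```text
the job is handed in; nothing more can be done
None
```

The job is done and handed in at about 20 s of the 72 s allowed; handing in gives no verdict, so this rests on my own checks.

- **What I did:** I pinched the keeper's pin and swung it open to about 1.56 rad. I then pushed the brass ring round both corners with the fingers astride the rod until it touched the stop, and swung the keeper shut behind it.
- **Ring at the stop:** I felt a 6.5 N contact force with the tool at rail y −0.159 m, which is where a touching ring should put it. The last wrist picture shows the ring against the stop with the basket hanging below.
- **Keeper shut:** It measured about 0 rad, with 10.9 N of reaction against its limit. In the last picture the arm lies within about 2 px of the predicted shut line.
- **Surroundings:** The bottle and can are standing and look undisturbed; I did not measure their positions again at the end. The gripper was lifted clear, with no contact force before hand-in.

No check failed. One small disagreement: the first estimate of the pin's position differed by about 15 mm between the scene and top cameras. I used the fit to the rail instead, and the wrist camera confirmed it to about 2 mm.

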